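# Empty the welding jig and index its stop one hole

## Robot

A 6-joint arm with a two-finger parallel gripper is mounted at the origin on the work surface. World frame = base frame: x ahead of the robot, y to its left, z up, the work surface at z = 0. Lengths are in m, angles in rad, forces in N, time in s.
With the tool pointing down it reaches from about 0.275 to 0.975 m from the base axis. Payload 8.4 kg.
Tool frame: the origin (TCP) lies at the very end of the fingers, on their centre line; the grasp point (between the pads) lies 19 mm behind it; z points along the fingers, y is the line along which they close (so a half turn about z gives the same grasp; the last joint's range is limited). The gripper opens to 92 mm and grips with 3 to 60 N. Pads are 20 mm wide; open, the fingers measure 128 mm over their backs; the gripper's body (75 mm by 189 mm) begins 69 mm behind the grasp point.
Start: joints at [1.306, 0.353, 1.633, -0, 1.155, -0.002], TCP at [0.162, 0.604, 0.215] pointing down, gripper open.
Joint ranges: [-2.63, 2.63], [-0.92, 2.1], [0.06, 2.66], [-1.3, 4.44], [0, 2.69], [-3.02, 3.02]. Speed limits (rad/s): [2.22, 2.22, 2.79, 3.14, 3.14, 3.14].

## Interface

Orientations are given as a rotation vector (axis times angle).
In Python, from station import ctrl, cams gives the robot as it stands. The module is installed in compiled form; this text tells all that it offers.
- The arm moves only by the tool step_arm, never from a script. Its argument "commands" is a list that holds one entry, the list of rows, each a list of 7 numbers: the shift along the tool's x, y, z in cm, then the turn, a rotation vector about the tool's x, y, z in rad, then the opening in per cent of the stroke, from 0 (shut) to 100 (fully open). In form: [[[x, y, z, rx, ry, rz, claw], ...]]. A call has 1 to 12 rows; each row shifts and turns the commanded pose from where the row before left it, along the tool's axes as they then stand; what a row does not reach is not made up. A row lasts 1/10 s, in which the tool goes at most 50 mm and 8.59 degrees, less where a joint would pass 70% of its speed; a pose out of reach is approached as far as the arm can. A call is refused whole if a number of a shift passes 5 or a number of a turn 0.15, either way. A call with a gripper value outside its range is refused whole. The fingers move at their own pace and stop on an object; "force" is the grip in N (left out, the last holds). Time passes only in rows, so rows that do not move let the fingers close. It gives the time, the measured TCP pose, the force, the opening and the grip force at its end, in the units of the state.
- ctrl.read_state(): the state, without advancing time (a new reading comes with each control period).
- cams.get_image(name): name is "side" or "top"; returns the picture (384x512x3 uint8, red, green, blue); there is no depth.
- cams.camera_params(name): a dict with "vfov" (degrees; the focal length in pixels is half the picture's height over the tangent of half this angle, whatever the lens; pixels are square), "cx", "cy" (the principal point, pixels), "dist" ([k1, k2, p1, p2, k3] as OpenCV has them; the pictures are not rectified), "T" (4x4, takes a point from camera to world coordinates). Camera axes: x right, y down, z forward; pixel columns grow to the right and rows downward; lengths in m; the calibration is good to about 2 mm. A picture is of the moment at which its call begins. camera_params takes no time and is no camera call.
- ctrl.finish_job(): hands the job in; it is judged then, once.
The state is a dict: "clock": time; "joint_positions": joint angles; "joint_velocities": joint speeds; "joint_torque": joint torques, N m; "tool_pos": TCP position; "ee_rot": TCP orientation; "force": force on the tool from outside, world axes, zero at the start; "torque": the same for the moment, N m; "width": opening from 0.0 (shut) to 1.0 (fully open); "grip_force": force on a finger pad.
Only numpy, scipy, OpenCV 4.12 (cv2) and the standard library are available. Lean on these libraries where they do the work, as an engineer would, in place of code of your own. Each camera call takes 0.05 s, during which the arm holds its last target. There are 200 camera calls.

## Task

The next batch of brackets is one size shorter: take the finished bracket off the welding jig and lower it into the grey tote (do not drop it in from above the rim), then pull up the jig's lock plunger by its black knob, slide the stop one hole closer to the fixed end block, and let the pin go fully down into that hole. Finish while still holding the knob with the pin fully home; do not let go. Leave the spray can, the carton and the wrench where they are.

Things in the scene. Friction and masses are not known exactly. Their poses are not given: they have to be found in the camera images.
- jig: Steel welding jig fixed to the table, dark base plate 165 x 295 x 15 mm. Origin on the table, z up, y along the jig. At x = +50 mm a 40 mm wide aluminium rail, top 45 mm above the table, y = -100 to +155 mm, with four 12 mm holes in its top at y = +120, +80, +40, 0 mm. At x = -30 mm the nest: two bars along y, tops at 45 mm, carrying the bracket.
- end_block (a point): Centre of the top (65 mm above the table) of the fixed steel end block, 65 mm across the jig x 16 mm, that closes the nest at its -y end (jig x = -30, y = -88 mm).
- stop (a joint): Position (m) of the grey sleeve on the rail (60 mm long, top at 56 mm, its steel stop arm reaches over the nest, top 68 mm). 0 with the pin in its start hole (jig y = +80 mm), grows toward the end block (jig -y), 0.040 at the next hole; travel -0.043 to 0.083. About 3 N of friction. A seated pin locks it to within about 2 mm of a hole.
- plunger (a joint): Lift (m) of the spring plunger on the sleeve: 0 with the pin fully down in a hole, 0.016 fully up. The pin, 9 mm thick with a round nose, is clear of the rail at 0.011 or more; let down between holes it rides on the rail at about 0.010. The spring pushes it down with about 4 N when down, 10 N when fully up.
- knob: Black upright round knob on top of the plunger, 28 mm in diameter (32 mm lip round its top 6 mm), 32 mm tall; origin at the centre of its underside, 84 mm above the table with the pin down, at jig x = +50 mm, y = +80 mm minus stop, over the pin. Moves with sleeve and plunger. The 22 mm barrel below it ends at 75 mm.
- knob_grip (a point): Centre of the knob, 16 mm above its underside (100 mm above the table with the pin down); a good place to grip.
- bracket: Finished bare steel bracket, loose in the nest, 0.2 to 0.45 kg: plate 120 mm long (y), 44 mm wide at its +y end, 32 at the other, 6 thick, with an upright rib 10 mm thick (x) at y = -25 to +45 mm, top 36 mm above the underside, and a 30 mm round bush at y = -44 mm. Origin on the underside, midway along; z up, its +y along the jig's +y. Centre of mass near y = 0.
- tote: Grey open plastic tote, 280 mm (local x) x 220 mm (local y), rim 80 mm above the table, walls 6 mm, fixed to the table. Origin at the centre of its underside; the inner floor is about 6 mm above it.
- spray_can: Upright spray can, 58 mm in diameter, 170 mm tall, origin under its centre. A bystander.
- carton: Closed cardboard carton 80 x 130 x 55 mm, origin under its centre. A bystander.
- wrench: Steel wrench about 150 mm long, lying flat on the table beside the work. A bystander.
There are look-alikes about, which are no part of the job. Several things have the shape of the bracket; the one meant has the colours described above.

How it is judged:
On the way, in this order (a step that is already met when the one before it is completed fails the run):
1. the bracket rests in the tote, released, with the plunger still down (x of bracket in the frame of tote between -0.13 and 0.13 m and y of bracket in the frame of tote between -0.1 and 0.1 m and z of bracket in the frame of tote between -0.005 and 0.055 m and linear speed of bracket below 0.03 m/s and contact force between the fingers and bracket below 0.1 N and value of joint plunger below 0.003 m), for 0.2 s.
2. the plunger is pulled clear of the start hole (value of joint plunger above 0.0095 m and contact force between the fingers and knob above 0.5 N), for 0.05 s.
3. the stop is one hole closer to the end block with the pin fully down (value of joint stop between 0.036 and 0.044 m and value of joint plunger below 0.003 m), for 0.2 s.
At the end, for the whole second after the job is handed in: The bracket lies released in the tote (its origin inside the walls and less than 55 mm above the tote's underside); the stop stands at the next hole (joint 36 to 44 mm) with the plunger less than 3 mm up, and the fingers hold the knob with more than 2 N (all of step 3 and velocity of joint stop between -0.01 and 0.01 m/s and contact force between the fingers and knob above 2 N and x of bracket in the frame of tote between -0.13 and 0.13 m and y of bracket in the frame of tote between -0.1 and 0.1 m and z of bracket in the frame of tote between -0.005 and 0.055 m and linear speed of bracket below 0.03 m/s and contact force between the fingers and bracket below 0.1 N); the arm keeps its last pose, push and grip.
It fails at once if the bracket is dropped or thrown (falls faster than 1.2 m/s out of the fingers) (linear speed of bracket above 1.2 m/s and contact force between the fingers and bracket below 0.1 N).
It fails at once if a bystander (spray can, carton, wrench) is moved more than 30 mm (distance of any of spray_can, carton, wrench from where it was at the start of the episode above 0.03 m).
It also fails if it takes over 51 s, if anything falls off the work surface, if the arm or the gripper's body presses on something with over 40 N, if the wrist force passes 120 N, or if a joint passes its speed limit or range.

## Working session

There is one attempt and no reset: what is moved stays moved. The work goes in short steps, Python scripts to look and compute and a tool call to move; the robot and the scene stay as the last step left them, time stands still between calls to the robot, and variables do not carry over. Pictures are saved under pics/ and viewed, at most 10 in all, crops included, and the job is handed in when it is done.

Besides the shell and the picture viewer there is one more tool, called after "Call:" in YAML: its name, and indented under it one key for each argument. step_arm: Moves the arm, as the interface text tells. Its arguments: {"type":"object","properties":{"commands":{"type":"array","items":{"type":"array","items":{"type":"array","items":{"type":"number"}}}},"force":{"type":"number"}},"required":["commands"]}

```bash
mkdir -p pics; cat > h.py <<'E'
import numpy as np,cv2
from station import ctrl,cams
def K(n):
    p=cams.camera_params(n);f=192/np.tan(np.radians(p['vfov'])/2)
    return np.array([[f,0,p['cx']],[0,f,p['cy']],[0,0,1.]]),np.array(p['dist'],float),np.array(p['T'])
def w(n,u,v,z):
    k,d,T=K(n);a=cv2.undistortPoints(np.array([[[u,v]]],float),k,d)[0,0]
    r=T[:3,:3]@[a[0],a[1],1];o=T[:3,3];return o+r*(z-o[2])/r[2]
def px(n,P):
    k,d,T=K(n);M=np.linalg.inv(T);return cv2.projectPoints(np.array(P,float).reshape(-1,3),cv2.Rodrigues(M[:3,:3])[0],M[:3,3],k,d)[0][:,0]
def snap(n,f,crop=None,s=1):
    im=cams.get_image(n)[:,:,::-1]
    if crop:a,b,c,e=crop;im=im[b:e,a:c]
    cv2.imwrite('pics/'+f,cv2.resize(im,None,fx=s,fy=s,interpolation=cv2.INTER_CUBIC))
E
python3 - <<'E'
from h import *
np.set_printoptions(precision=4,suppress=True)
a=cams.get_image('top');b=cams.get_image('side')
cv2.imwrite('pics/top0.png',a[:,:,::-1]);cv2.imwrite('pics/side0.png',b[:,:,::-1])
for n in('top','side'):print(K(n))
s=ctrl.read_state();print(s['tool_pos'],s['ee_rot'],s['clock'],s['width'])
E
```

```text
(array([[409.8315,   0.    , 248.5561],
       [  0.    , 409.8315, 191.1397],
       [  0.    ,   0.    ,   1.    ]]), array([-0.0651,  0.    ,  0.    ,  0.    ,  0.    ]), array([[-0.0054, -0.9984,  0.0557,  0.4277],
       [-1.    ,  0.0051, -0.0063, -0.0607],
       [ 0.006 , -0.0558, -0.9984,  1.2024],
       [ 0.    ,  0.    ,  0.    ,  1.    ]]))
(array([[470.2817,   0.    , 255.967 ],
       [  0.    , 470.2817, 200.475 ],
       [  0.    ,   0.    ,   1.    ]]), array([-0.1798,  0.    ,  0.    ,  0.    ,  0.    ]), array([[ 0.7103, -0.3269,  0.6234, -0.3762],
       [-0.7034, -0.3628,  0.6112, -0.9617],
       [ 0.0263, -0.8727, -0.4876,  0.772 ],
       [ 0.    ,  0.    ,  0.    ,  1.    ]]))
[0.1623 0.6031 0.214 ] [-0.4116 -3.1144  0.0019] 0.1 1.0002063649581465
```

View pics/top0.png

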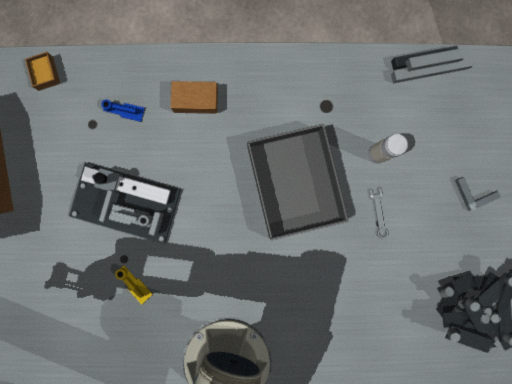

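View pics/side0.png

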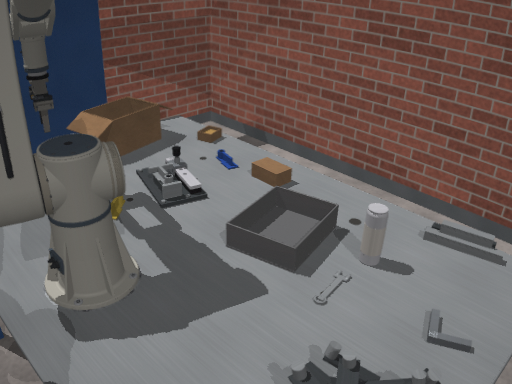

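The top view shows the steel bracket in the jig nest at about (130,216), with look-alikes in blue (122,110) and yellow (133,285). The bare steel one in the nest is the one I want. The knob is near (100,177), the tote at (297,182), the can at (395,146), the wrench at (378,211) and the carton at (194,96). I'll check it in a close crop.

```bash
python3 - <<'E'
from h import *
a=cv2.imread('pics/top0.png')[150:250,60:195];cv2.imwrite('pics/c1.png',cv2.resize(a,None,fx=5.5,fy=5.5,interpolation=cv2.INTER_CUBIC))
E
```

```text
(no output)
```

View pics/c1.png

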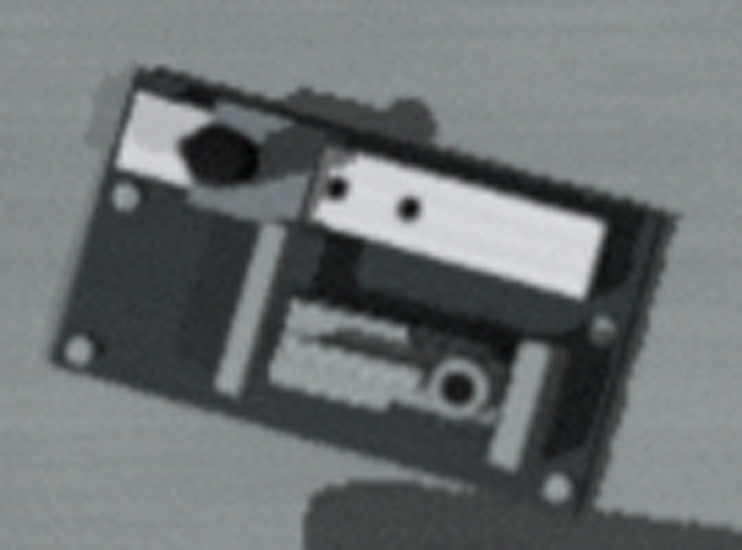

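The crop confirms it: a bare steel plate with a rib and a round bush at crop (458,388), in the nest between the stop arm (250,310) and the end block (523,405). The rail holes are at (338,187) and (408,209). Next I'll fit the jig and tote poses.

```bash
cat > fit.py <<'E'
from h import *
from scipy.optimize import least_squares
from scipy.spatial.transform import Rotation as R
np.set_printoptions(precision=4,suppress=True)
def fit(n,L,U,x0):
    L=np.array(L,float);
    def tr(x,P=L):
        c,s=np.cos(x[2]),np.sin(x[2]);return P@np.array([[c,-s,0],[s,c,0],[0,0,1]]).T+[x[0],x[1],0]
    r=least_squares(lambda x:(px(n,tr(x))-U).ravel(),x0,loss='soft_l1');return r.x,(r.fun).reshape(-1,2),tr
E
python3 - <<'E'
from fit import *
cr=lambda a:np.array(a)/5.5+[60,150]-0.4
U=cr([(138,68),(672,212),(52,360),(590,510),(338,187),(408,209),(523,405)])
L=[(.0825,.1475,.015),(.0825,-.1475,.015),(-.0825,.1475,.015),(-.0825,-.1475,.015),(.05,.04,.045),(.05,0,.045),(-.03,-.088,.065)]
x,r,tr=fit('top',L,U,[.4,.3,-.2]);print('jig',x);print(r)
q=np.array([(-.03,-.064,.075),(-.03,.025,.081),(-.03,-.045,.081),(.05,.08,.116),(-.03,-.015,.081)])
print(tr(x,q)[:4]); print((px('top',tr(x,q))-[60,150])*5.5)
U=np.array([(248,143),(325,126),(350,220),(272,238)])
x,r,_=fit('top',[(.14,.11,.08),(.14,-.11,.08),(-.14,-.11,.08),(-.14,.11,.08)],U,[.45,-.2,-.2]);print('tote',x);print(r)
s=ctrl.read_state();print(R.from_rotvec(s['ee_rot']).as_matrix())
E
```

```text
jig [ 0.4616  0.2864 -0.2774]
[[ 2.4267  0.3149]
 [ 1.3158  1.0802]
 [ 1.9944  1.3717]
 [ 0.5019  1.8237]
 [-5.7412 -1.7128]
 [-5.1367 -1.9481]
 [-6.0519 -1.8907]]
[[0.4152 0.2331 0.075 ]
 [0.4396 0.3187 0.081 ]
 [0.4204 0.2514 0.081 ]
 [0.5316 0.3497 0.116 ]]
[[437.0845 379.74  ]
 [264.6933 331.509 ]
 [397.6823 369.5367]
 [180.6336 142.0576]
 [340.5465 353.2199]]
tote [ 0.5168 -0.2064  0.2343]
[[-0.0199 -1.3721]
 [-0.2337 -2.745 ]
 [-0.0641  1.2176]
 [ 0.3302  2.5101]]
[[-0.9657  0.2598 -0.0003]
 [ 0.2598  0.9657 -0.0012]
 [-0.     -0.0012 -1.    ]]
```

```bash
python3 - <<'E'
from fit import *
cr=lambda a:np.array(a)/5.5+[60,150]-0.4
U=cr([(605,222),(585,298),(138,92),(118,165),(338,187),(408,209),(523,405)])
L=[(.07,-.1,.045),(.03,-.1,.045),(.07,.155,.045),(.03,.155,.045),(.05,.04,.045),(.05,0,.045),(-.03,-.088,.065)]
x,r,tr=fit('top',L,U,[.4,.3,-.2]);print('jig',x);print(r)
q=np.array([(-.03,-.064,.075),(-.03,.025,.081),(-.03,-.045,.081),(.05,.08,.116),(-.03,-.015,.081)])
print(tr(x,q)); print((px('top',tr(x,q))+.4-[60,150])*5.5)
b=w('top',*(cr([(458,388)])[0]),.075);print('bush',b)
c,s=np.cos(x[2]),np.sin(x[2])
for t in(-.6,-.5,-.4,-.3): pass
im=cv2.imread('pics/side0.png')
P=tr(x,np.array([(-.03,-.045,.081),(-.03,.025,.081),(.05,.08,.116),(-.03,-.088,.065),(-.03,-.064,.075)]))
print(px('side',P))
cv2.imwrite('pics/s1.png',cv2.resize(im[120:230,110:240],None,fx=5,fy=5,interpolation=cv2.INTER_CUBIC))
E
```

```text
jig [ 0.4563  0.2703 -0.2757]
[[ 0.2263  0.1065]
 [-0.0397 -0.1055]
 [ 0.1152 -0.0192]
 [-0.2414  0.134 ]
 [-0.2072  0.1042]
 [ 0.4315 -0.1489]
 [-0.2597 -0.0687]]
[[0.41   0.2169 0.075 ]
 [0.4343 0.3025 0.081 ]
 [0.4152 0.2352 0.081 ]
 [0.5262 0.3337 0.116 ]
 [0.4234 0.2641 0.081 ]]
[[471.3174 392.1238]
 [298.6638 344.2029]
 [431.9972 382.0319]
 [214.9176 154.9749]
 [374.7199 365.8021]]
bush [0.4121 0.2236 0.075 ]
[[166.8769 173.6092]
 [160.1576 165.677 ]
 [175.8196 146.837 ]
 [171.5411 183.1213]
 [168.8966 177.4832]]
```

View pics/s1.png

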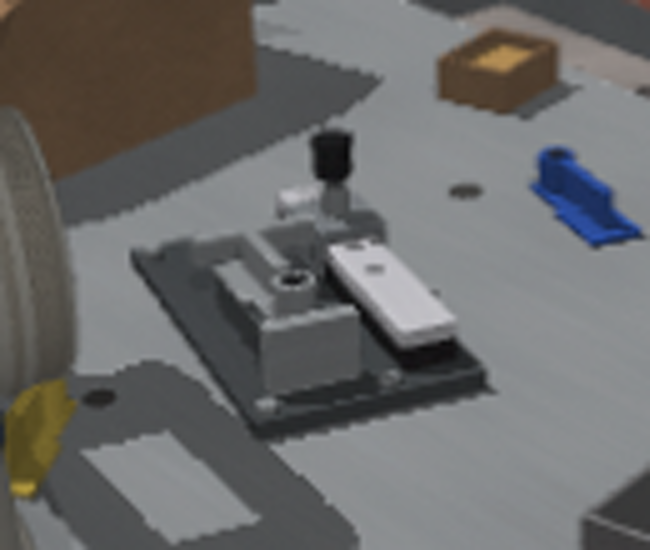

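Jig fit is within 0.5 px: origin (0.456, 0.270), yaw -0.276. The bush fits a bracket origin at jig y of about -13 mm. I'm moving above the rib.

Call:
step_arm:
  commands:
    - [[-3.4,-2.55,0,0,0,0,50],[-3.4,-2.55,0,0,0,0,50],[-3.4,-2.55,0,0,0,0,50],[-3.4,-2.55,0,0,0,0,50],[-3.4,-2.55,0,0,0,0,50],[-3.4,-2.55,0,0,0,0,50],[-3.4,-2.55,0,0,0,0,50],[-3.4,-2.55,0,0,0,0,50],[-3.4,-2.55,0,0,0,0,50],[-3.4,-2.55,0,0,0,0,50]]
  force: 35

```text
clock: 1.1
tool_pos: [0.4251, 0.2674, 0.2145]
ee_rot: [-0.411, -3.114, 0.0]
force: [0.2, -0.2, 0.5]
width: 0.497
grip_force: 0.0
```

Call:
step_arm:
  commands:
    - [[0,0,0,0,0,0.144,50],[0,0,0,0,0,0.144,50],[0,0,0,0,0,0.144,50],[0,0,0,0,0,0.144,50],[0,0,0,0,0,0.144,50],[0,0,0,0,0,0.144,50],[0,0,0,0,0,0.144,50],[0,0,0,0,0,0.144,50],[0,0,0,0,0,0.144,50],[0,0,0,0,0,0.144,50],[0,0,0,0,0,0.144,50],[0,0,0,0,0,0,50]]

```text
clock: 2.3
tool_pos: [0.4243, 0.2688, 0.2143]
ee_rot: [-2.508, -1.892, 0.001]
force: [-0.4, 0.2, 0.2]
width: 0.503
grip_force: 0.0
```

```bash
cat > go.py <<'E'
from fit import *
def to(P,yaw_y=None):
    s=ctrl.read_state();M=R.from_rotvec(s['ee_rot']).as_matrix();p=np.array(s['tool_pos'])
    print('t',round(s['clock'],2),'pos',p,'ty',M[:2,1],'tz',M[:,2],'w',s['width'],'F',np.array(s['force']),'q',np.array(s['joint_positions']))
    print('shift cm',M.T@(np.array(P)-p)*100)
    if yaw_y is not None:print('turn z',-(yaw_y-np.arctan2(M[1,1],M[0,1])))
E
python3 -c "
from go import *
to([.4247,.2689,.056],-.2757)"
```

```text
t 2.3 pos [0.4243 0.2688 0.2143] ty [ 0.9615 -0.2746] tz [-0.0005 -0.0003 -1.    ] w 0.5030166634896847 F [-0.3585  0.2451  0.1928] q [ 0.5618  0.1619  1.8909 -0.      1.0894  0.84  ]
shift cm [ 0.0271  0.0466 15.8314]
turn z -0.0025137649101572013
```

Call:
step_arm:
  commands:
    - [[0,0,3,0,0,0,50],[0,0,3,0,0,0,50],[0,0,3,0,0,0,50],[0,0,2,0,0,0,50],[0,0,2,0,0,0,50],[0,0,1,0,0,0,50],[0,0,0,0,0,0,50]]

```text
clock: 3.0
tool_pos: [0.4236, 0.2684, 0.0734]
ee_rot: [-2.503, -1.898, 0.004]
force: [0.8, -0.2, 0.7]
width: 0.503
grip_force: 0.0
```

```bash
python3 -c "
from go import *
to([.4247,.2689,.056],-.2757)
snap('side','s2.png',(110,80,240,220),4.2)"
```

```text
t 3.0 pos [0.4236 0.2684 0.0734] ty [ 0.9628 -0.2702] tz [-0.0022 -0.0014 -1.    ] w 0.5026241667736399 F [ 0.837  -0.2008  0.7469] q [ 0.5618  0.3558  2.0095 -0.      0.7789  0.8354]
shift cm [0.0757 0.0939 1.7433]
turn z 0.0021434886868617054
```

View pics/s2.png

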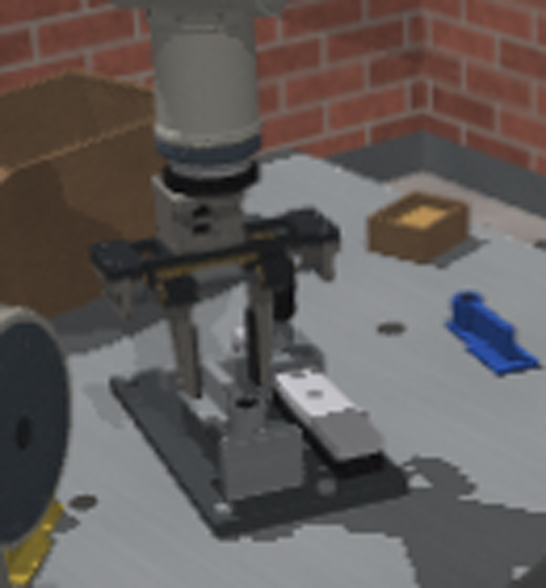

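The fingers at (190,370) and (258,370) straddle the rib above the nest, and the knob behind is clear. I'll descend, grip and lift a little.

Call:
step_arm:
  commands:
    - [[0.05,0.05,0.9,0,0,0,50],[0,0,0.8,0,0,0,50],[0,0,0,0,0,0,50],[0,0,0,0,0,0,0],[0,0,0,0,0,0,0],[0,0,0,0,0,0,0],[0,0,0,0,0,0,0],[0,0,0,0,0,0,0]]
  force: 40

```text
clock: 3.85
tool_pos: [0.4251, 0.2694, 0.0578]
ee_rot: [-2.506, -1.895, -0.0]
force: [-0.1, 0.3, 1.0]
width: 0.107
grip_force: 40.0
```

Call:
step_arm:
  commands:
    - [[0,0,-0.5,0,0,0,0],[0,0,-1,0,0,0,0],[0,0,-1.5,0,0,0,0],[0,0,-2,0,0,0,0],[0,0,-2,0,0,0,0],[0,0,-2,0,0,0,0],[0,0,-2,0,0,0,0],[0,0,-2,0,0,0,0],[0,0,-2,0,0,0,0],[0,0,0,0,0,0,0]]

```text
clock: 4.85
tool_pos: [0.4264, 0.2701, 0.2106]
ee_rot: [2.506, 1.894, 0.008]
force: [0.1, -0.5, -1.6]
width: 0.106
grip_force: 40.0
```

```bash
python3 -c "
from go import *
to([.5168,-.2064,.2],-.2757)"
```

```text
t 4.85 pos [0.4264 0.2701 0.2106] ty [ 0.9621 -0.2726] tz [ 0.0042  0.0027 -1.    ] w 0.10622649507182168 F [ 0.1022 -0.4927 -1.6085] q [0.5618 0.1668 1.8939 0.     1.0759 0.8378]
shift cm [-43.3893  21.6847   0.9709]
turn z -0.0003827942175772536
```

Call:
step_arm:
  commands:
    - [[-1.4,0.7,0,0,0,0,0],[-3,1.5,0,0,0,0,0],[-3.6,1.8,0,0,0,0,0],[-3.6,1.8,0,0,0,0,0],[-3.6,1.8,0,0,0,0,0],[-3.6,1.8,0,0,0,0,0],[-3.6,1.8,0,0,0,0,0],[-3.6,1.8,0,0,0,0,0],[-3.6,1.8,0,0,0,0,0],[-3.6,1.8,0,0,0,0,0],[-3.6,1.8,0,0,0,0,0],[-3.6,1.8,0,0,0,0,0]]

```text
clock: 6.05
tool_pos: [0.5079, -0.1766, 0.2062]
ee_rot: [-2.505, -1.893, 0.002]
force: [0.9, 0.8, -2.4]
width: 0.107
grip_force: 40.0
```

Call:
step_arm:
  commands:
    - [[-2,1,0,0,0,0,0],[-0.6,0.3,0,0,0,0,0],[0,0,1,0,0,0,0],[0,0,2,0,0,0,0],[0,0,2,0,0,0,0],[0,0,2,0,0,0,0],[0,0,2,0,0,0,0],[0,0,1,0,0,0,0],[0,0,0,0,0,0,0]]

```text
clock: 6.95
tool_pos: [0.5131, -0.2015, 0.1057]
ee_rot: [-2.502, -1.894, 0.003]
force: [0.1, -0.0, -1.9]
width: 0.106
grip_force: 40.0
```

```bash
python3 -c "
from go import *
to([.5168,-.2064,.022],-.2757)
a=cams.get_image('side')[130:280,200:360,::-1];b=cams.get_image('top')[100:250,220:380,::-1]
cv2.imwrite('pics/tote.png',cv2.resize(np.hstack([a,b]),None,fx=2.5,fy=2.5,interpolation=cv2.INTER_CUBIC))"
```

```text
t 6.95 pos [ 0.5131 -0.2015  0.1057] ty [ 0.9624 -0.2716] tz [-0.0035  0.0015 -1.    ] w 0.10617501337889622 F [ 0.1122 -0.0275 -1.9022] q [-0.3771  0.3727  1.883   0.0002  0.8898 -0.1021]
shift cm [-0.373  0.517  8.37 ]
turn z 0.0006544640402079693
```

View pics/tote.png

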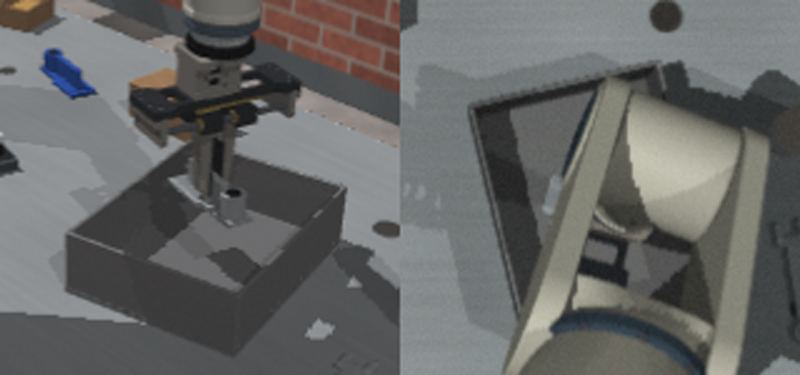

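The bracket hangs level from the rib at about (205,200) in the left half, over the middle of the tote and clear of the walls. I'm lowering it.

Call:
step_arm:
  commands:
    - [[-0.3,0.5,1,0,0,0,0],[0,0,2,0,0,0,0],[0,0,2,0,0,0,0],[0,0,1.5,0,0,0,0],[0,0,1,0,0,0,0],[0,0,0.5,0,0,0,0],[0,0,0,0,0,0,0]]

```text
clock: 7.75
tool_pos: [0.5187, -0.2073, 0.0272]
ee_rot: [-2.506, -1.894, 0.0]
force: [0.2, -0.1, -2.6]
width: 0.106
grip_force: 40.0
```

Call:
step_arm:
  commands:
    - [[0,0,0.25,0,0,0,0],[0,0,0.2,0,0,0,0],[0,0,0,0,0,0,0]]

```text
clock: 8.05
tool_pos: [0.5189, -0.2073, 0.0233]
ee_rot: [2.505, 1.895, 0.0]
force: [0.4, 0.1, -2.7]
width: 0.105
grip_force: 40.0
```

Call:
step_arm:
  commands:
    - [[0,0,0.2,0,0,0,0],[0,0,0.15,0,0,0,0],[0,0,0,0,0,0,0]]

```text
clock: 8.35
tool_pos: [0.5186, -0.2072, 0.0194]
ee_rot: [-2.506, -1.895, 0.0]
force: [0.8, -0.0, -3.0]
width: 0.102
grip_force: 40.0
```

Call:
step_arm:
  commands:
    - [[0,0,0.15,0,0,0,0],[0,0,0,0,0,0,0]]

```text
clock: 8.55
tool_pos: [0.5188, -0.2073, 0.0188]
ee_rot: [2.506, 1.895, 0.0]
force: [-2.4, 0.7, 7.4]
width: 0.109
grip_force: 40.0
```

Call:
step_arm:
  commands:
    - [[0,0,0,0,0,0,45],[0,0,0,0,0,0,45],[0,0,0,0,0,0,45],[0,0,0,0,0,0,45],[0,0,0,0,0,0,45],[0,0,-1,0,0,0,45],[0,0,-2,0,0,0,45],[0,0,-4,0,0,0,45],[0,0,-4,0,0,0,45],[0,0,-4,0,0,0,45],[0,0,-4,0,0,0,45],[0,0,0,0,0,0,55]]

```text
clock: 9.75
tool_pos: [0.5217, -0.2084, 0.2145]
ee_rot: [2.499, 1.89, 0.008]
force: [0.5, -0.8, -0.3]
width: 0.513
grip_force: 0.0
```

```bash
python3 -c "
from go import *
to([.5262,.3337,.2],-.2757)
a=cams.get_image('side')[130:280,200:360,::-1]
cv2.imwrite('pics/tote2.png',cv2.resize(a,None,fx=2.5,fy=2.5,interpolation=cv2.INTER_CUBIC))"
```

```text
t 9.75 pos [ 0.5217 -0.2084  0.2145] ty [ 0.9621 -0.2725] tz [ 0.0089 -0.0036 -1.    ] w 0.5131789285382158 F [ 0.478  -0.8349 -0.2682] q [-0.3828  0.25    1.7777  0.      1.1042 -0.1068]
shift cm [ 52.2852 -14.3561   1.2575]
turn z -0.00031535128878051877
```

View pics/tote2.png

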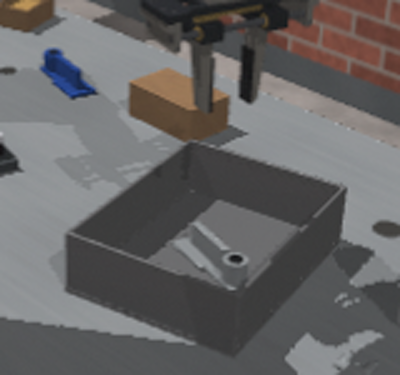

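The bracket lies flat in the tote, released, with its bush at (237,260). Now to the knob.

Call:
step_arm:
  commands:
    - [[4.35,-1.2,0,0,0,0,55],[4.35,-1.2,0,0,0,0,55],[4.35,-1.2,0,0,0,0,55],[4.35,-1.2,0,0,0,0,55],[4.35,-1.2,0,0,0,0,55],[4.35,-1.2,0,0,0,0,55],[4.35,-1.2,0,0,0,0,55],[4.35,-1.2,0,0,0,0,55],[4.35,-1.2,0,0,0,0,55],[4.35,-1.2,0,0,0,0,55],[4.35,-1.2,0,0,0,0,55],[4.35,-1.2,0,0,0,0,55]]

```text
clock: 11.0
tool_pos: [0.5214, 0.3357, 0.2067]
ee_rot: [-2.506, -1.895, 0.003]
force: [0.4, -0.9, 0.3]
width: 0.552
grip_force: 0.0
```

Call:
step_arm:
  commands:
    - [[0,0,2,0,0,0,55],[0,0,3,0,0,0,55],[0,0,2,0,0,0,55],[0,0,1,0,0,0,55],[0,0,0,0,0,0,55],[0,0,0,0,0,0,55]]

```text
clock: 11.6
tool_pos: [0.5226, 0.3342, 0.1284]
ee_rot: [-2.506, -1.894, -0.0]
force: [-0.6, -0.2, 0.4]
width: 0.553
grip_force: 0.0
```

```bash
python3 -c "
from go import *
to([.5262,.3337,.080],-.2757)
snap('side','k1.png',(120,70,230,190),5)"
```

```text
t 11.6 pos [0.5226 0.3342 0.1284] ty [ 0.9621 -0.2727] tz [-0.  0. -1.] w 0.5533822567173493 F [-0.5554 -0.2356  0.4411] q [0.5665 0.4362 1.718  0.     0.9874 0.8427]
shift cm [0.0491 0.3579 4.8383]
turn z -0.0005326468122923145
```

View pics/k1.png

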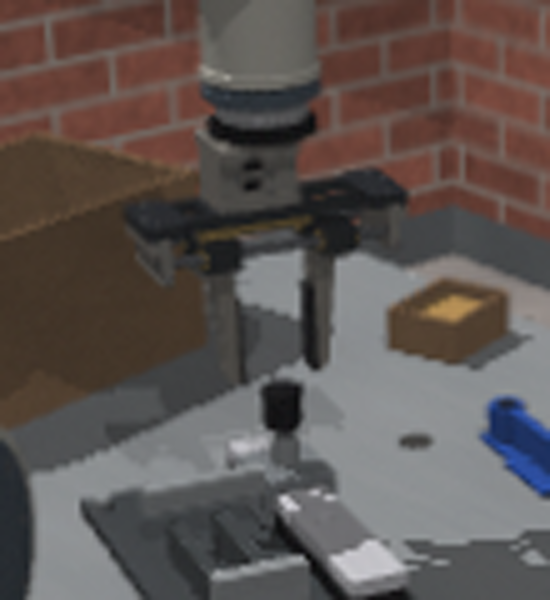

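The knob at (283,390) sits midway below the fingertips at (240,380) and (318,365), which agrees with the fit. I'll descend and grip.

Call:
step_arm:
  commands:
    - [[0.05,0.36,1,0,0,0,55],[0,0,1.5,0,0,0,55],[0,0,1.4,0,0,0,55],[0,0,1,0,0,0,55],[0,0,0,0,0,0,55],[0,0,0,0,0,0,0],[0,0,0,0,0,0,0],[0,0,0,0,0,0,0],[0,0,0,0,0,0,0],[0,0,0,0,0,0,0]]
  force: 50

```text
clock: 12.65
tool_pos: [0.5274, 0.3338, 0.0797]
ee_rot: [2.505, 1.894, 0.004]
force: [3.6, -0.7, -3.0]
width: 0.312
grip_force: 50.0
```

```bash
python3 -c "
from go import *
to([.5262,.3337,.080],-.2757)"
```

```text
t 12.65 pos [0.5274 0.3338 0.0797] ty [ 0.9622 -0.2724] tz [ 0.0026  0.0006 -1.    ] w 0.31227625170857165 F [ 3.6057 -0.6819 -2.9844] q [ 0.5624  0.5005  1.7417 -0.0011  0.8969  0.839 ]
shift cm [-0.0407 -0.1097 -0.0295]
turn z -0.00020215863686684488
```

Call:
step_arm:
  commands:
    - [[0,0,-0.4,0,0,0,0],[0,0,-0.5,0,0,0,0],[0,0,-0.4,0,0,0,0],[0,0,-0.1,0,0,0,0],[0,0,0,0,0,0,0],[0,0,0,0,0,0,0]]

```text
clock: 13.25
tool_pos: [0.5273, 0.3337, 0.093]
ee_rot: [2.505, 1.894, 0.003]
force: [7.1, -0.4, -9.8]
width: 0.318
grip_force: 50.0
```

Call:
step_arm:
  commands:
    - [[-0.3,-0.05,0,0,0,0,0],[-0.5,-0.05,0,0,0,0,0],[-0.6,0,0,0,0,0,0],[-0.6,0,0,0,0,0,0],[-0.6,0,0,0,0,0,0],[-0.6,0,0,0,0,0,0],[-0.5,0,0,0,0,0,0],[-0.3,0,0,0,0,0,0],[0,0,0,0,0,0,0],[0,0,0,0,0,0,0]]

```text
clock: 14.25
tool_pos: [0.5162, 0.2953, 0.0933]
ee_rot: [2.504, 1.894, 0.005]
force: [10.9, -2.2, -9.5]
width: 0.313
grip_force: 50.0
```

```bash
python3 -c "
from go import *
to([.5273-.0109,.3337-.0385,.0797],-.2757)"
```

```text
t 14.25 pos [0.5162 0.2953 0.0933] ty [ 0.9622 -0.2724] tz [ 0.0038  0.0003 -1.    ] w 0.31328547110075766 F [10.9457 -2.2455 -9.5261] q [ 0.518   0.4438  1.8015 -0.002   0.8928  0.7952]
shift cm [-0.0012  0.0169  1.3568]
turn z -0.0001926339675962785
```

Force in x says the tool sits about 2–3 mm to the inside, so I'll relieve that while lowering.

Call:
step_arm:
  commands:
    - [[0,0.15,0,0,0,0,0],[0,0.1,0,0,0,0,0],[0,0,0,0,0,0,0],[0,0,0.3,0,0,0,0],[0,0,0.3,0,0,0,0],[0,0,0.3,0,0,0,0],[0,0,0,0,0,0,0]]

```text
clock: 14.95
tool_pos: [0.5164, 0.2949, 0.0837]
ee_rot: [-2.506, -1.895, 0.001]
force: [-0.0, 2.2, -6.6]
width: 0.314
grip_force: 50.0
```

Call:
step_arm:
  commands:
    - [[0,0,0.25,0,0,0,0],[0,0,0.2,0,0,0,0],[0,0,0.05,0,0,0,0],[0,0,0,0,0,0,0],[0,0,0,0,0,0,0]]

```text
clock: 15.45
tool_pos: [0.5166, 0.2949, 0.0796]
ee_rot: [-2.506, -1.895, -0.0]
force: [-3.9, 0.0, 4.8]
width: 0.316
grip_force: 50.0
```

```bash
python3 -c "
from go import *
to([.5273-.0109,.3337-.0385,.0797],-.2757)
snap('side','k2.png',(120,70,230,190),5)"
```

```text
t 15.45 pos [0.5166 0.2949 0.0796] ty [ 0.9622 -0.2725] tz [ 0.0001  0.0002 -1.    ] w 0.31602988865968157 F [-3.8895  0.0219  4.7531] q [0.5162 0.464  1.8064 0.0001 0.871  0.7921]
shift cm [ 0.0216 -0.0225 -0.0113]
turn z -0.0003018462216000106
```

View pics/k2.png

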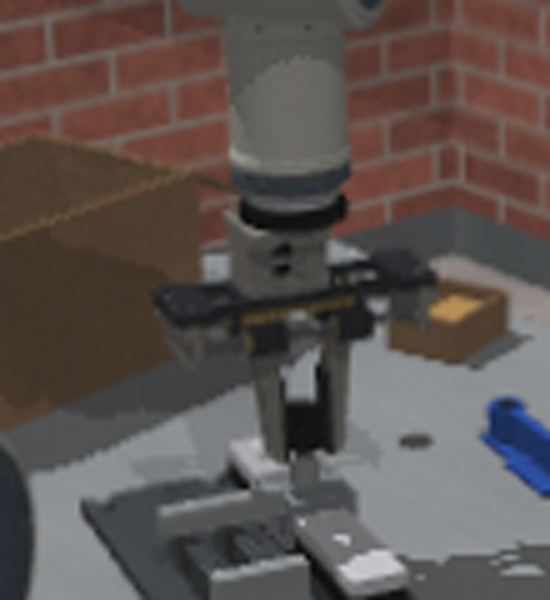

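The fingers still hold the knob at (308,425), back at its pin-down height (0.0796 against 0.0797 m at the start). The stop arm has moved toward the end block and the tool travelled 40 mm. The push force changed sign, so the pin is seated.

```bash
python3 -c "
from station import ctrl
print(ctrl.finish_job())"
```

```text
the job is handed in; nothing more can be done
None
```

I've handed the job in at about 15.5 s of the 51 s allowed, with no verdict returned: the bracket is flat and released in the tote, the stop is one hole (40 mm) closer to the end block, and the pin is down with the fingers still gripping the knob.

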